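# Turn an engine flywheel by hand after fitting it

## Task

The flywheel of the small engine on the blue stand has just been fitted: pull its red-headed locking pin up and out and put it in the yellow tray. Then, with a light fingertip pressure on the flywheel's bare face (never more than 16 N anywhere on the engine or its stand), turn it by hand exactly one full turn, in either direction, to check that it does not rub, leaving the yellow mark back at the red pointer and the wheel at rest. Leave the wrench, the oil bottle and the socket where they are.

Things in the scene. Friction and masses are not known exactly. Their poses are not given: they have to be found in the camera images.
- stand: Fixed stand with a small engine and its flywheel on top. Origin: centre of the underside of the blue foot (diameter 180), on the bench; z is the flywheel's axis. At -x a blue post holds the locking pin; at +x the finned cylinder and a black ignition coil reach out to 157 from the axis, lower than the face. The engine sits on a rubber mount: pressed straight down it yields about 1 mm for every 6 N.
- axis (a point): Point on the flywheel's axis at the lowest height its face can have, 109 above the bench. The face is a bare, flat, horizontal aluminium disc of radius 88 with nothing to hold. Its true height is NOT measured: the engine is clamped anywhere on its collar, so the face lies 109 to 131 above the bench; find it by touch. Round it a dark rim, radius 86 to 107, top 8 below the face.
- pointer (a point): Top of the small red pointer fixed on the stand, 119 from the axis, 102 above the bench. The yellow mark, a radial stripe on the flywheel's face in line with the pin slot (16 wide) in its rim, is at the pointer at the start.
- post_hole (a point): Mouth of the locking pin's hole (13 wide, 15 deep) in the top of the blue post (32 x 32), 80 above the bench, 98 from the axis.
- flywheel (a joint): Angle of the flywheel, rad, positive anticlockwise from above, no limits, counted on over full turns; about 0 at the start. With the pin in it turns only about 0.05 either way. Seal drag of 0.16 N m stops it at once when let go: dragging at 62 from the axis takes some 3 N along the face, so shut fingertips must press down with about 7 to 11 N; lighter, they slip.
- pin: Steel locking pin, loose, 100 g, upright in the hole of the stand's post and passing through the slot in the flywheel's rim. Origin: centre of its foot; z runs up along it. Shank of diameter 10 from 0 to 74, red cylindrical head of diameter 22 from 74 to 100. The foot stands 65 above the bench at the start; the pin is out and clear of the flywheel once the foot is 140 above the bench.
- tray: Fixed yellow open tray, 190 (x) x 140 (y) x 28 high, walls 4, floor 4. Origin: centre of its underside.
- wrench: Bystander: steel wrench 150 long lying along its x, loose.
- oil: Bystander: oil bottle, diameter 60, 150 tall, loose; origin at its underside.
- socket: Bystander: steel socket standing on end, diameter 28, 60 tall, loose; origin at its underside.
There are look-alikes about, which are no part of the job. Several things look just like the tray: the one meant starts farthest from the robot's base. Of the things that look like the pin, the smaller one is meant.

How it is judged (in metres and radians):
On the way, in this order (a step that is already met when the one before it is completed fails the run):
1. the pin lies or stands in the tray, let go (x of pin in the frame of tray between -0.095 and 0.095 m and y of pin in the frame of tray between -0.07 and 0.07 m and z of pin in the frame of tray below 0.035 m and contact force between the fingers and pin below 0.1 N), for 0.2 s.
2. with the pin in the tray, the flywheel has been turned past half a turn (x of pin in the frame of tray between -0.095 and 0.095 m and y of pin in the frame of tray between -0.07 and 0.07 m and z of pin in the frame of tray below 0.035 m and (value of joint flywheel above 3.3 rad or value of joint flywheel below -3.3 rad)), for 0.1 s.
At the end, for the whole second after the job is handed in: The pin is in the tray, released and at rest; the flywheel has been turned one full turn either way (6.28 rad, within 0.2 rad, so that the yellow mark is back at the red pointer) and is at rest (all of step 1 and (value of joint flywheel between 6.0832 and 6.4832 rad or value of joint flywheel between -6.4832 and -6.0832 rad) and velocity of joint flywheel between -0.05 and 0.05 rad/s and linear speed of pin below 0.02 m/s); the robot touches nothing.
It fails at once if more than 16 N pressed on the engine, its flywheel or its stand (contact force between any of the fingers, the arm and stand above 16 N).
It fails at once if the wrench, the oil bottle or the socket moved by more than 30 mm or was tipped over (distance of any of wrench, oil, socket from where it was at the start of the episode above 0.03 m or angle between any of oil, socket's own z axis and vertical above 0.5 rad).
It also fails if it takes over 70 s, if anything falls off the work surface, if the arm or the gripper's body presses on something with over 40 N, if the wrist force passes 120 N, or if a joint passes its speed limit or range.

## Robot

A 7-joint arm with a two-finger parallel gripper is mounted at the origin on the work surface. World frame = base frame: x ahead of the robot, y to its left, z up, the work surface at z = 0. Lengths are in mm, angles in rad, forces in N, time in s.
With the tool pointing down it reaches from about 425 to 825 mm from the base axis. Payload 3.6 kg.
Tool frame: the origin (TCP) lies midway between the tips of the shut fingers; the grasp point (between the pads) lies hold_point_z behind it (hold_point_z is the distance from the TCP to the grasp point, in mm); z points along the fingers, y is the line along which they close (so a half turn about z gives the same grasp; the last joint's range is limited). The gripper opens to 93 mm and grips with 3 to 60 N. Pads are 15 mm wide; open, the fingers measure 128 mm over their backs; the gripper's body (75 mm by 188 mm) begins 65 mm behind the grasp point.
Start: joints at [1.185, 0.615, -0.013, 1.423, 0.008, 1.103, -0.04], TCP at [228.866, -608.344, 218.64] pointing down, gripper open.
Joint ranges: [-3.12, 3.12], [-0.3, 2.06], [-1.34, 1.32], [0.26, 2.42], [-1.36, 4.5], [0.01, 1.98], [-2.84, 2.84]. Speed limits (rad/s): [2.79, 2.79, 3.14, 3.14, 3.14, 3.14, 3.14].

## Interface

Orientations are given as a unit quaternion [x, y, z, w].
In Python, from workcell import state, camera, camera_params, job_done, hold_point_z gives the robot as it stands.
- The arm moves only by the shell command python3 -m jog 'ROWS' [FORCE]. ROWS is JSON, a list of rows, each an object with "offset": the shift along the tool's x, y, z in m, a list of three; "yaw": the turn about the tool's z in rad; "jaw": the opening, from -1 (shut) to 1 (fully open). A call has 1 to 12 rows; each row is the pose to reach, as a shift and turn from the pose commanded when the call began, along the tool's axes at that moment; what a row does not reach only later rows make up. A row lasts 1/10 s, in which the tool goes at most 50 mm and 8.59 degrees, less where a joint would pass 70% of its speed; a pose out of reach is approached as far as the arm can. A call with a gripper value outside its range is refused whole. The fingers move at their own pace and stop on an object; FORCE is the grip in N (left out, the last holds). Time passes only in rows, so rows that repeat a pose let the fingers close. It gives the time, the measured TCP pose, the force, the opening and the grip force at its end, in the units of the state.
- state(): the state, without advancing time (a new reading comes with each control period).
- camera(name): name is "scene" or "top"; returns the picture (480x640x3 uint8, red, green, blue); there is no depth.
- camera_params(name): a dict with "camera_matrix" (3x3 intrinsics, pixels), "pose" (4x4, takes a point from camera to world coordinates). Camera axes: x right, y up, looking along -z (the intrinsics and any distortion apply to the point x, -y, -z); pixel columns grow to the right and rows downward; lengths in mm; the calibration is good to about 2 mm. A picture is of the moment at which its call begins. camera_params takes no time and is no camera call.
- job_done(): hands the job in; it is judged then, once.
The state is a dict: "time": time; "joint_pos": joint angles; "joint_velocities": joint speeds; "joint_efforts": joint torques, N m; "position": TCP position; "tool_rot": TCP orientation; "force": force on the tool from outside, world axes, zero at the start; "torque": the same for the moment, N m; "grip_width": opening from 0.0 (shut) to 1.0 (fully open); "gripper_force": force on a finger pad.
Only numpy, scipy, OpenCV 4.12 (cv2) and the standard library are available. Lean on these libraries where they do the work, as an engineer would, in place of code of your own. Each camera call takes 0.05 s, during which the arm holds its last target. There are 200 camera calls.

## Working session

There is one attempt and no reset: what is moved stays moved. The work goes in short steps, Python scripts to look and compute and a shell command to move; the robot and the scene stay as the last step left them, time stands still between calls to the robot, and variables do not carry over. Pictures are saved under pics/ and viewed, at most 10 in all, crops included, and the job is handed in when it is done.

```bash
mkdir -p pics
cat > h.py <<'E'
import numpy as np,cv2
from workcell import *
from scipy.spatial.transform import Rotation as R
def ray(n,u,v):
    p=camera_params(n);K=np.array(p["camera_matrix"]);T=np.array(p["pose"])
    d=p.get("distortion",p.get("dist_coeffs"))
    q=cv2.undistortPoints(np.array([[[u,v]]],float),K,None if d is None else np.array(d))[0,0]
    return T[:3,3],T[:3,:3]@np.array([q[0],-q[1],-1])
def at(n,u,v,z):
    o,d=ray(n,u,v);return (o+d*(z-o[2])/d[2]).round(1)
def proj(n,P):
    p=camera_params(n);K=np.array(p["camera_matrix"]);T=np.array(p["pose"])
    c=T[:3,:3].T@(np.array(P,float)-T[:3,3]);c=c*[1,-1,-1];c=K@c;return (c[:2]/c[2]).round(1)
def totool(dw): # world mm -> tool m
    return (R.from_quat(state()["tool_rot"]).inv().apply(dw)/1000).round(4)
E
python3 - <<'E'
from h import *
for n in("scene","top"):
    cv2.imwrite(f"pics/{n}0.png",camera(n)[:,:,::-1]);p=camera_params(n);print(p)
s=state();print(s,hold_point_z, R.from_quat(s["tool_rot"]).as_matrix().round(3))
E
```

```text
{'camera_matrix': array([[491.77275222,   0.        , 318.84876241],
       [  0.        , 491.77275222, 240.12490877],
       [  0.        ,   0.        ,   1.        ]]), 'pose': array([[ 8.48932943e-01, -3.88244866e-01,  3.58578837e-01,
         9.34042333e+02],
       [ 5.28477301e-01,  6.17244638e-01, -5.82855728e-01,
        -5.32684422e+02],
       [ 4.95987992e-03,  6.84306204e-01,  7.29177906e-01,
         8.41285271e+02],
       [ 0.00000000e+00,  0.00000000e+00,  0.00000000e+00,
         1.00000000e+00]])}
{'camera_matrix': array([[452.42660104,   0.        , 318.67458907],
       [  0.        , 452.42660104, 244.70681897],
       [  0.        ,   0.        ,   1.        ]]), 'pose': array([[ 1.83144452e-03,  9.97331386e-01, -7.29846094e-02,
         4.73928496e+02],
       [-9.99611522e-01, -2.03927400e-04, -2.78704820e-02,
         6.10769847e+01],
       [-2.78109900e-02,  7.30072997e-02,  9.96943571e-01,
         9.88878783e+02],
       [ 0.00000000e+00,  0.00000000e+00,  0.00000000e+00,
         1.00000000e+00]])}
{'time': 0.1, 'joint_pos': array([ 1.18448149,  0.61580763, -0.01264669,  1.42471409,  0.00811649,
        1.10341893, -0.0403984 ]), 'joint_velocities': array([-0.00056342, -0.00138477, -0.0002733 , -0.00350801,  0.00053751,
       -0.00093303, -0.00013512]), 'joint_efforts': array([ 2.30277270e-03, -4.60043621e+01,  2.10473542e-01, -1.66244209e+01,
       -6.11546030e-02,  1.69599883e-02,  1.00186887e-04]), 'position': array([ 228.63799349, -607.70353315,  217.61473907]), 'tool_rot': array([ 9.83850756e-01,  1.78987068e-01, -2.18201739e-04, -1.12795423e-03]), 'force': array([-0.02066955, -0.27673383, -0.24995155]), 'torque': array([-0.01356268, -0.01397648,  0.00747944]), 'gripper_force': 0.0, 'grip_width': 1.0031152854368472} 18.8 [[ 0.936  0.352 -0.001]
 [ 0.352 -0.936  0.002]
 [-0.    -0.002 -1.   ]]
```

View pics/top0.png

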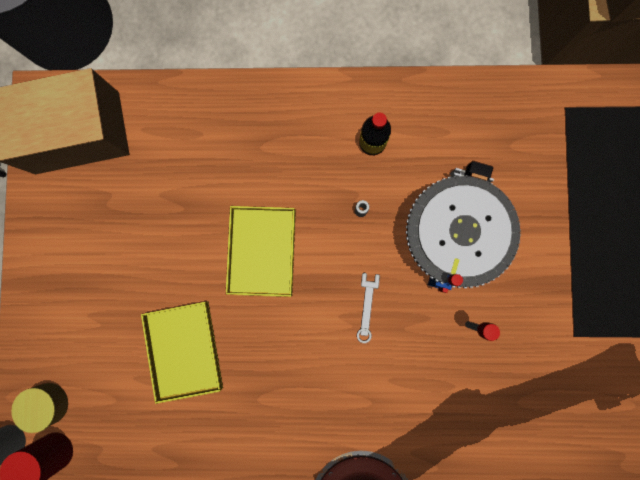

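View pics/scene0.png

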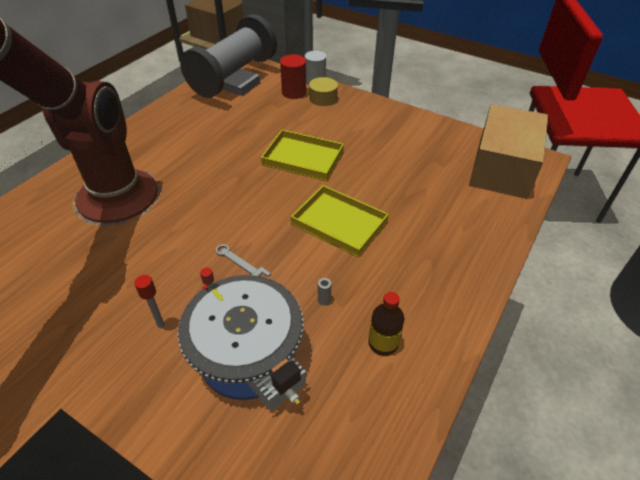

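Top view: the flywheel is centred near (465,231), with the small pin's head at (456,280) and the larger decoy at (488,331). The trays are at (261,251) and (181,352). The scene view shows the pin head at (207,275).

Run:
```python
from h import *
a=cv2.imread("pics/top0.png")[150:350,390:540];b=cv2.imread("pics/scene0.png")[240:420,130:330]
a=cv2.resize(a,None,fx=3,fy=3,interpolation=2);b=cv2.resize(b,(343,309)) if 0 else b
cv2.imwrite("pics/c1.png",np.hstack([a[:, :],cv2.copyMakeBorder(cv2.resize(b,(350,315),interpolation=2),0,285,0,0,0)]))
for t in [(261,251),(181,352)]:
    p=at("top",*t,4);print(p,np.hypot(*p[:2]))
print("tray corners",[at("top",*c,28) for c in [(231,207),(296,208),(292,296),(226,294)]])
for z in(109,120,131):print("wheel",z,at("top",465,231,z),at("scene",240.5,320,z))
print("pinhead",at("top",456,280,165),at("scene",207,271,165))
print("bigpin",at("top",489,331,190),at("scene",144,281,190))
print("wrench",at("top",370,280,8),at("top",364,336,8),"sock",at("top",362,207,60),"oil",at("top",379,120,150))
```

```text
[532.2 214.9   4. ] 573.9502156110755
[313.3 386.3   4. ] 497.37770356138805
tray corners [array([625.8, 277.1,  28. ]), array([623.3, 136.8,  28. ]), array([435.4, 144.2,  28. ]), array([439.3, 284.8,  28. ])]
wheel 109 [ 564.9 -197.9  109. ] [ 559.  -185.8  109. ]
wheel 120 [ 563.8 -194.7  120. ] [ 564.6 -191.   120. ]
wheel 131 [ 562.6 -191.4  131. ] [ 570.3 -196.2  131. ]
pinhead [ 470.5 -163.4  165. ] [ 472.9 -161.9  165. ]
bigpin [ 382.8 -211.4  190. ] [ 414.8 -248.6  190. ]
wrench [469.4 -22.3   8. ] [350.1  -8.8   8. ] sock [620.   -2.4  60. ] oil [771.8 -29.2 150. ]
```

View pics/c1.png

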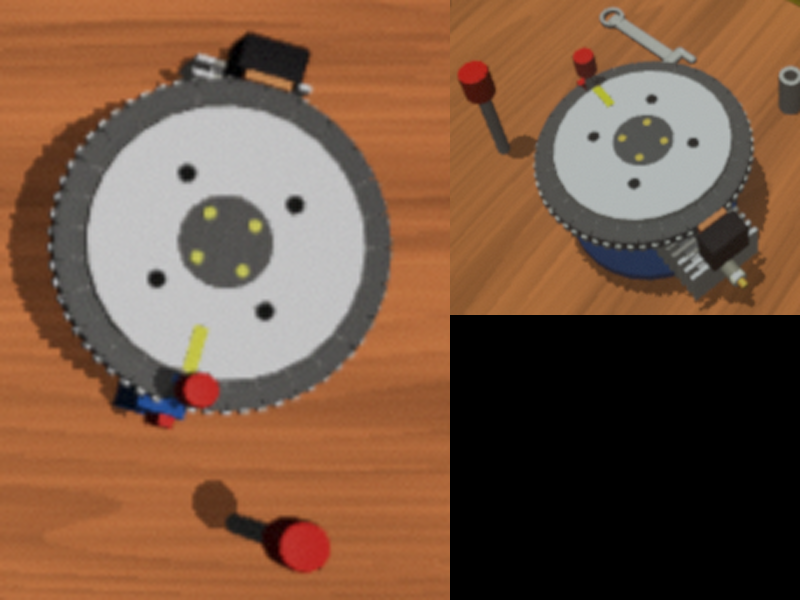

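Run:
```python
from h import *
print("big foot",at("top",466,322,0),at("scene",161,326,0))
for z in(130,150,170,190):print(z,at("top",490.5,332,z),at("scene",144.5,281,z))
print(totool(np.array([471.5,-162.5,240])-state()["position"]))
print(proj("top",[565,-192.5,120]))
```

```text
big foot [ 379.9 -227.9    0. ] [ 376.7 -230.5    0. ]
130 [ 374.1 -234.6  130. ] [ 367.7 -221.9  130. ]
150 [ 376.4 -227.7  150. ] [ 383.6 -230.7  150. ]
170 [ 378.7 -220.9  170. ] [ 399.5 -239.4  170. ]
190 [ 381.1 -214.   190. ] [ 415.5 -248.1  190. ]
[ 0.3841 -0.3312 -0.0216]
[463.8 230.4]
```

```bash
python3 -m jog '[{"offset":[0.2,-0.17,-0.022],"yaw":0.35,"jaw":0.1},{"offset":[0.2,-0.17,-0.022],"yaw":0.668,"jaw":0.1},{"offset":[0.2,-0.17,-0.022],"yaw":0.668,"jaw":0.1},{"offset":[0.2,-0.17,-0.022],"yaw":0.668,"jaw":0.1},{"offset":[0.384,-0.331,-0.022],"yaw":0.668,"jaw":0.1},{"offset":[0.384,-0.331,-0.022],"yaw":0.668,"jaw":0.1},{"offset":[0.384,-0.331,-0.022],"yaw":0.668,"jaw":0.1},{"offset":[0.384,-0.331,-0.022],"yaw":0.668,"jaw":0.1},{"offset":[0.384,-0.331,-0.022],"yaw":0.668,"jaw":0.1},{"offset":[0.384,-0.331,-0.022],"yaw":0.668,"jaw":0.1},{"offset":[0.384,-0.331,-0.022],"yaw":0.668,"jaw":0.1},{"offset":[0.384,-0.331,-0.022],"yaw":0.668,"jaw":0.1}]' 15
python3 - <<'E'
from h import *
a=camera("top")[:,:,::-1];b=camera("scene")[:,:,::-1]
cv2.imwrite("pics/c2.png",np.hstack([cv2.resize(a[180:350,390:540],None,fx=2.6,fy=2.6,interpolation=2),cv2.resize(b[170:340,130:280],None,fx=2.6,fy=2.6,interpolation=2)]))
s=state();print(s["position"],s["joint_pos"],R.from_quat(s["tool_rot"]).as_matrix().round(3),totool(np.array([471.5,-162.5,240])-s["position"]))
E
```

```text
time: 1.3
position: [472.3, -161.1, 240.3]
tool_rot: [0.989, -0.151, -0.0, -0.0]
force: [0.2, -0.5, -1.0]
grip_width: 0.55
gripper_force: 0.0
[ 470.71876016 -164.92062573  240.42626248] [ 0.23353127  0.35791609  0.08131174  1.82080036 -0.03299721  0.96515137
 -1.55258714] [[ 0.952 -0.305 -0.001]
 [-0.305 -0.952 -0.001]
 [-0.001  0.001 -1.   ]] [ 0.     -0.0025  0.0004]
```

View pics/c2.png

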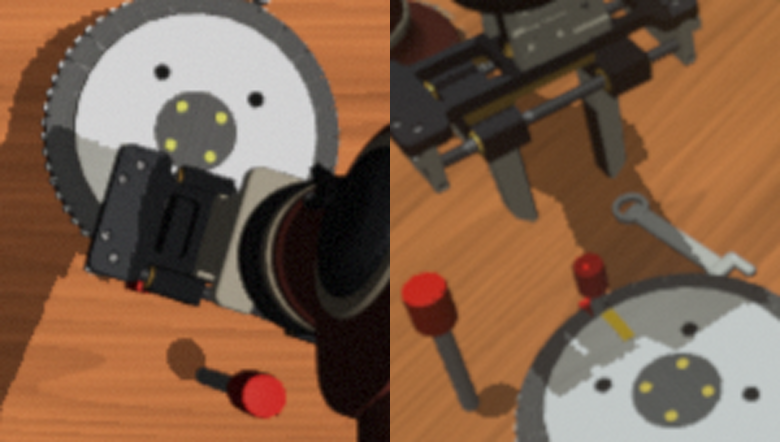

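The gripper is above the small pin, with the decoy well clear. I'll go down onto the head.

```bash
python3 -m jog '[{"offset":[0,-0.002,0.04],"yaw":0,"jaw":0.1},{"offset":[0,-0.002,0.075],"yaw":0,"jaw":0.1},{"offset":[0,-0.002,0.092],"yaw":0,"jaw":0.1},{"offset":[0,-0.002,0.101],"yaw":0,"jaw":0.1},{"offset":[0,-0.002,0.101],"yaw":0,"jaw":0.1},{"offset":[0,-0.002,0.101],"yaw":0,"jaw":0.1}]' 15
python3 -m jog '[{"offset":[0,0,0],"yaw":0,"jaw":-0.5},{"offset":[0,0,0],"yaw":0,"jaw":-0.7},{"offset":[0,0,0],"yaw":0,"jaw":-1},{"offset":[0,0,0],"yaw":0,"jaw":-1},{"offset":[0,0,0],"yaw":0,"jaw":-1}]' 15
```

```text
time: 2.0
position: [472.6, -162.7, 140.5]
tool_rot: [0.988, -0.154, 0.001, 0.0]
force: [0.7, -0.0, 0.2]
grip_width: 0.551
gripper_force: 0.0
time: 2.5
position: [472.6, -161.5, 140.0]
tool_rot: [0.988, -0.153, 0.0, 0.0]
force: [-0.3, 1.1, 1.9]
grip_width: 0.234
gripper_force: 15.0
```

```bash
python3 -m jog '[{"offset":[0,0,-0.015],"yaw":0,"jaw":-1},{"offset":[0,0,-0.035],"yaw":0,"jaw":-1},{"offset":[0,0,-0.06],"yaw":0,"jaw":-1},{"offset":[0,0,-0.09],"yaw":0,"jaw":-1},{"offset":[0,0,-0.12],"yaw":0,"jaw":-1},{"offset":[0,0,-0.12],"yaw":0,"jaw":-1}]' 25
python3 - <<'E'
from h import *
s=state();print(s["position"],s["force"],s["grip_width"],totool(np.array([532,212,260])-s["position"]))
E
```

```text
time: 3.1
position: [474.7, -162.2, 263.4]
tool_rot: [0.988, -0.153, 0.004, 0.001]
force: [0.5, 0.8, -1.0]
grip_width: 0.23
gripper_force: 25.0
[ 474.68597628 -162.20733923  263.40447162] [ 0.47698384  0.77530363 -1.03489752] 0.23035405376758392 [-0.0589 -0.374   0.003 ]
```

```bash
python3 -m jog '[{"offset":[-0.006,-0.037,0],"yaw":0,"jaw":-1},{"offset":[-0.012,-0.08,0],"yaw":0,"jaw":-1},{"offset":[-0.02,-0.127,0],"yaw":0,"jaw":-1},{"offset":[-0.027,-0.175,0],"yaw":0,"jaw":-1},{"offset":[-0.035,-0.223,0],"yaw":0,"jaw":-1},{"offset":[-0.043,-0.27,0],"yaw":0,"jaw":-1},{"offset":[-0.05,-0.317,0],"yaw":0,"jaw":-1},{"offset":[-0.057,-0.355,0],"yaw":0,"jaw":-1},{"offset":[-0.059,-0.374,0],"yaw":0,"jaw":-1},{"offset":[-0.059,-0.374,0],"yaw":0,"jaw":-1},{"offset":[-0.059,-0.374,0],"yaw":0,"jaw":-1}]' 25
python3 -m jog '[{"offset":[0,0,0.04],"yaw":0,"jaw":-1},{"offset":[0,0,0.08],"yaw":0,"jaw":-1},{"offset":[0,0,0.12],"yaw":0,"jaw":-1},{"offset":[0,0,0.155],"yaw":0,"jaw":-1},{"offset":[0,0,0.17],"yaw":0,"jaw":-1},{"offset":[0,0,0.177],"yaw":0,"jaw":-1},{"offset":[0,0,0.177],"yaw":0,"jaw":-1},{"offset":[0,0,0.177],"yaw":0,"jaw":-1}]' 25
python3 - <<'E'
from h import *
s=state();print(s["position"],s["force"],s["grip_width"])
cv2.imwrite("pics/s3.png",cv2.resize(camera("scene")[80:300,180:450,::-1],None,fx=2.4,fy=2.4,interpolation=2))
E
```

```text
time: 4.2
position: [529.5, 210.3, 258.8]
tool_rot: [0.988, -0.155, -0.0, 0.002]
force: [-0.2, 0.1, -0.6]
grip_width: 0.227
gripper_force: 24.9
time: 5.0
position: [530.7, 211.8, 83.9]
tool_rot: [0.988, -0.154, 0.001, -0.0]
force: [0.6, 0.7, -1.0]
grip_width: 0.23
gripper_force: 25.0
[530.69622567 211.82638281  83.89238456] [ 0.63511976  0.6579042  -1.03083221] 0.22956925158681288
```

View pics/s3.png

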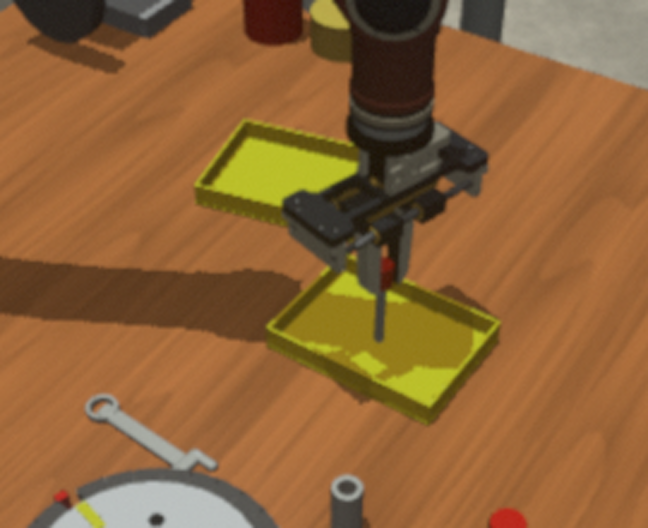

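The pin hangs upright with its foot at (378,340), over the centre of the far tray. I'll lower it 5 mm, release it and retreat.

```bash
python3 -m jog '[{"offset":[0,0,0.002],"yaw":0,"jaw":-1},{"offset":[0,0,0.004],"yaw":0,"jaw":-1},{"offset":[0,0,0.004],"yaw":0,"jaw":-1},{"offset":[0,0,0.004],"yaw":0,"jaw":-0.3},{"offset":[0,0,0.004],"yaw":0,"jaw":0},{"offset":[0,0,0.004],"yaw":0,"jaw":0.3},{"offset":[0,0,0.004],"yaw":0,"jaw":0.3},{"offset":[0,0,-0.04],"yaw":0,"jaw":0.3},{"offset":[0,0,-0.09],"yaw":0,"jaw":0.3},{"offset":[0,0,-0.14],"yaw":0,"jaw":0.3},{"offset":[0,0,-0.17],"yaw":0,"jaw":0.3},{"offset":[0,0,-0.17],"yaw":0,"jaw":0.3}]' 25
python3 - <<'E'
from h import *
s=state();p=s["position"];print(p,s["force"])
c=np.array([565,-192.5]);d=np.array([472.,-163.])-c;d/=np.linalg.norm(d)
print("start pt",c+62*d, totool(np.append(c+62*d,200)-p),"90deg",totool(np.append(62*np.array([-d[1],d[0]]),0)))
cv2.imwrite("pics/s4.png",np.hstack([cv2.resize(camera("scene")[80:300,230:400,::-1],None,fx=2,fy=2,interpolation=2),cv2.resize(camera("top")[180:400,100:300,::-1],None,fx=2,fy=2,interpolation=2)]))
E
```

```text
time: 6.25
position: [532.3, 214.0, 258.2]
tool_rot: [0.988, -0.154, 0.005, -0.003]
force: [0.6, -0.4, -0.3]
grip_width: 0.65
gripper_force: 0.0
[532.33769099 214.01134875 258.18673138] [ 0.601877   -0.3513437  -0.31861591]
start pt [ 505.90193359 -173.75383915] [0.092  0.3779 0.0561] 90deg [ 0.0001  0.062  -0.0005]
```

View pics/s4.png

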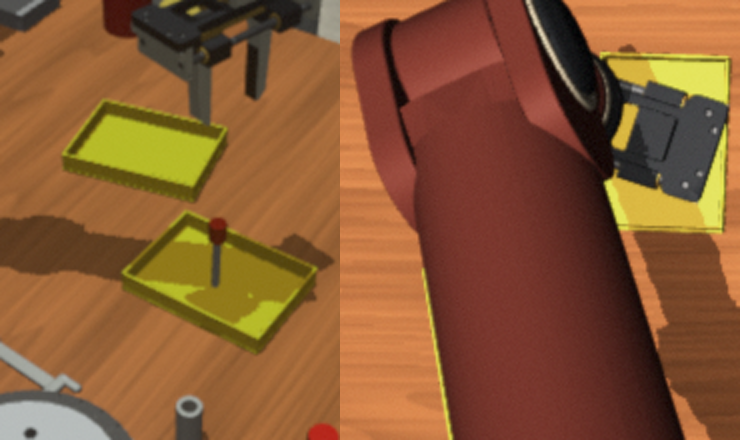

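The pin stands in the tray, let go. Now I'll shut the fingers and move above the face, 62 from the axis on the pointer side.

```bash
python3 -m jog '[{"offset":[0.011,0.045,0],"yaw":0,"jaw":0},{"offset":[0.023,0.094,0],"yaw":0,"jaw":-1},{"offset":[0.034,0.142,0],"yaw":0,"jaw":-1},{"offset":[0.046,0.19,0],"yaw":0,"jaw":-1},{"offset":[0.058,0.238,0.01],"yaw":0,"jaw":-1},{"offset":[0.069,0.285,0.03],"yaw":0,"jaw":-1},{"offset":[0.08,0.33,0.05],"yaw":0,"jaw":-1},{"offset":[0.089,0.365,0.07],"yaw":0,"jaw":-1},{"offset":[0.092,0.378,0.09],"yaw":0,"jaw":-1},{"offset":[0.092,0.378,0.108],"yaw":0,"jaw":-1},{"offset":[0.092,0.378,0.108],"yaw":0,"jaw":-1},{"offset":[0.092,0.378,0.108],"yaw":0,"jaw":-1}]' 10
python3 -m jog '[{"offset":[0,0,0],"yaw":0,"jaw":-1},{"offset":[0,0,0],"yaw":0,"jaw":-1},{"offset":[0,0,0],"yaw":0,"jaw":-1},{"offset":[0,0,0],"yaw":0,"jaw":-1}]'
python3 - <<'E'
from h import *
s=state();p=s["position"];print(p,s["force"],s["joint_pos"],R.from_quat(s["tool_rot"]).as_matrix().round(3),totool(np.array([505.9,-173.8,140])-p))
E
```

```text
time: 7.55
position: [501.8, -174.5, 143.6]
tool_rot: [0.988, -0.153, -0.002, -0.0]
force: [0.4, -0.5, 0.5]
grip_width: 0.003
gripper_force: 0.0
time: 7.95
position: [502.9, -175.1, 145.2]
tool_rot: [0.988, -0.153, 0.001, 0.0]
force: [-0.4, 0.2, 0.3]
grip_width: 0.005
gripper_force: 0.0
[ 502.85212401 -175.08468418  145.21314719] [-0.43361584  0.1677171   0.34589258] [ 0.26675674  0.52192173  0.04065128  1.85685769 -0.02947216  0.76235414
 -1.5551991 ] [[ 0.953 -0.303  0.001]
 [-0.303 -0.953 -0.   ]
 [ 0.001 -0.    -1.   ]] [ 0.0025 -0.0021  0.0052]
```

```bash
cat > chk.py <<'E'
from h import *;import sys
s=state();print(s["position"].round(1),s["force"].round(1));sys.exit(abs(s["force"][2])>float(sys.argv[1]))
E
python3 -m jog '[{"offset":[0.001,-0.001,0.006],"yaw":0,"jaw":-1},{"offset":[0.001,-0.001,0.012],"yaw":0,"jaw":-1},{"offset":[0.001,-0.001,0.012],"yaw":0,"jaw":-1},{"offset":[0.001,-0.001,0.012],"yaw":0,"jaw":-1}]' >/dev/null; python3 chk.py 3 && 
python3 -m jog '[{"offset":[0,0,0.001],"yaw":0,"jaw":-1},{"offset":[0,0,0.001],"yaw":0,"jaw":-1}]' >/dev/null && python3 chk.py 3 &&
python3 -m jog '[{"offset":[0,0,0.001],"yaw":0,"jaw":-1},{"offset":[0,0,0.001],"yaw":0,"jaw":-1}]' >/dev/null && python3 chk.py 3 &&
python3 -m jog '[{"offset":[0,0,0.001],"yaw":0,"jaw":-1},{"offset":[0,0,0.001],"yaw":0,"jaw":-1}]' >/dev/null && python3 chk.py 3 &&
python3 -m jog '[{"offset":[0,0,0.001],"yaw":0,"jaw":-1},{"offset":[0,0,0.001],"yaw":0,"jaw":-1}]' >/dev/null && python3 chk.py 3 &&
python3 -m jog '[{"offset":[0,0,0.001],"yaw":0,"jaw":-1},{"offset":[0,0,0.001],"yaw":0,"jaw":-1}]' >/dev/null && python3 chk.py 3 &&
python3 -m jog '[{"offset":[0,0,0.001],"yaw":0,"jaw":-1},{"offset":[0,0,0.001],"yaw":0,"jaw":-1}]' >/dev/null && python3 chk.py 3 &&
python3 -m jog '[{"offset":[0,0,0.001],"yaw":0,"jaw":-1},{"offset":[0,0,0.001],"yaw":0,"jaw":-1}]' >/dev/null && python3 chk.py 3 &&
python3 -m jog '[{"offset":[0,0,0.001],"yaw":0,"jaw":-1},{"offset":[0,0,0.001],"yaw":0,"jaw":-1}]' >/dev/null && python3 chk.py 3 &&
python3 -m jog '[{"offset":[0,0,0.001],"yaw":0,"jaw":-1},{"offset":[0,0,0.001],"yaw":0,"jaw":-1}]' >/dev/null && python3 chk.py 3 &&
python3 -m jog '[{"offset":[0,0,0.001],"yaw":0,"jaw":-1},{"offset":[0,0,0.001],"yaw":0,"jaw":-1}]' >/dev/null && python3 chk.py 3 &&
python3 -m jog '[{"offset":[0,0,0.001],"yaw":0,"jaw":-1},{"offset":[0,0,0.001],"yaw":0,"jaw":-1}]' >/dev/null && python3 chk.py 3 &&
python3 -m jog '[{"offset":[0,0,0.001],"yaw":0,"jaw":-1},{"offset":[0,0,0.001],"yaw":0,"jaw":-1}]' >/dev/null && python3 chk.py 3
```

```text
[ 503.6 -174.5  132.2] [ 1.  -0.8  0.1]False
```

```bash
sed -i 's/sys.exit(\(.*\))$/sys.exit(int(\1))/' chk.py
python3 -m jog '[{"offset":[0,0,0.001],"yaw":0,"jaw":-1},{"offset":[0,0,0.001],"yaw":0,"jaw":-1}]' >/dev/null && python3 chk.py 3 &&
python3 -m jog '[{"offset":[0,0,0.001],"yaw":0,"jaw":-1},{"offset":[0,0,0.001],"yaw":0,"jaw":-1}]' >/dev/null && python3 chk.py 3 &&
python3 -m jog '[{"offset":[0,0,0.001],"yaw":0,"jaw":-1},{"offset":[0,0,0.001],"yaw":0,"jaw":-1}]' >/dev/null && python3 chk.py 3 &&
python3 -m jog '[{"offset":[0,0,0.001],"yaw":0,"jaw":-1},{"offset":[0,0,0.001],"yaw":0,"jaw":-1}]' >/dev/null && python3 chk.py 3 &&
python3 -m jog '[{"offset":[0,0,0.001],"yaw":0,"jaw":-1},{"offset":[0,0,0.001],"yaw":0,"jaw":-1}]' >/dev/null && python3 chk.py 3 &&
python3 -m jog '[{"offset":[0,0,0.001],"yaw":0,"jaw":-1},{"offset":[0,0,0.001],"yaw":0,"jaw":-1}]' >/dev/null && python3 chk.py 3 &&
python3 -m jog '[{"offset":[0,0,0.001],"yaw":0,"jaw":-1},{"offset":[0,0,0.001],"yaw":0,"jaw":-1}]' >/dev/null && python3 chk.py 3 &&
python3 -m jog '[{"offset":[0,0,0.001],"yaw":0,"jaw":-1},{"offset":[0,0,0.001],"yaw":0,"jaw":-1}]' >/dev/null && python3 chk.py 3 &&
python3 -m jog '[{"offset":[0,0,0.001],"yaw":0,"jaw":-1},{"offset":[0,0,0.001],"yaw":0,"jaw":-1}]' >/dev/null && python3 chk.py 3 &&
python3 -m jog '[{"offset":[0,0,0.001],"yaw":0,"jaw":-1},{"offset":[0,0,0.001],"yaw":0,"jaw":-1}]' >/dev/null && python3 chk.py 3 &&
python3 -m jog '[{"offset":[0,0,0.001],"yaw":0,"jaw":-1},{"offset":[0,0,0.001],"yaw":0,"jaw":-1}]' >/dev/null && python3 chk.py 3 &&
python3 -m jog '[{"offset":[0,0,0.001],"yaw":0,"jaw":-1},{"offset":[0,0,0.001],"yaw":0,"jaw":-1}]' >/dev/null && python3 chk.py 3
```

```text
[ 503.8 -174.6  131.6] [-0.5 -0.2 -0.5]
[ 503.8 -174.6  130.7] [-0.4  0.7 -0.2]
[ 503.7 -174.6  129.6] [-0.  -0.3 -0.1]
[ 503.7 -174.6  128.5] [0.4 0.5 1. ]
[ 503.7 -174.6  127.5] [0.2 0.9 0.5]
[ 503.7 -174.5  126.5] [ 0.3 -0.2 -0.2]
[ 503.7 -174.6  125.5] [-0.4 -0.1 -0.3]
[ 503.7 -174.6  124.6] [-0.1  0.7 -0.2]
[ 503.8 -174.5  123.6] [-1.3 -0.6  0.5]
[ 503.9 -174.6  122.8] [-0.1 -0.5  1.5]
[ 503.8 -174.6  122.2] [-1.4  0.3  5.1]
```

```bash
python3 -m jog '[{"offset":[0,0,0.0005],"yaw":0,"jaw":-1},{"offset":[0,0,0.001],"yaw":0,"jaw":-1},{"offset":[0,0,0.001],"yaw":0,"jaw":-1}]' >/dev/null; python3 chk.py 3 ;python3 -m jog '[{"offset":[0,0,0],"yaw":0,"jaw":-1}]' >/dev/null; python3 chk.py 3
python3 - <<'E'
from h import *
for t in range(0,361,15):
    a=np.radians(t);print(t,(62*(1-np.cos(a))).round(1),(62*np.sin(a)).round(1),end=' | ')
print(totool([0,0,-1]),state()["time"])
E
```

```text
[ 503.8 -174.6  121.7] [-1.7 -0.3  7.8]
[ 503.8 -174.6  121.7] [-3.2  0.6  7.6]
0 0.0 0.0 | 15 2.1 16.0 | 30 8.3 31.0 | 45 18.2 43.8 | 60 31.0 53.7 | 75 46.0 59.9 | 90 62.0 62.0 | 105 78.0 59.9 | 120 93.0 53.7 | 135 105.8 43.8 | 150 115.7 31.0 | 165 121.9 16.0 | 180 124.0 0.0 | 195 121.9 -16.0 | 210 115.7 -31.0 | 225 105.8 -43.8 | 240 93.0 -53.7 | 255 78.0 -59.9 | 270 62.0 -62.0 | 285 46.0 -59.9 | 300 31.0 -53.7 | 315 18.2 -43.8 | 330 8.3 -31.0 | 345 2.1 -16.0 | 360 0.0 -0.0 | [-0.     0.     0.001] 10.95
```

```bash
python3 - <<'E'
import numpy as np
f=lambda t:64*np.array([1-np.cos(np.radians(t)),np.sin(np.radians(t))])
for s in range(0,360,60):
    print(s,' '.join("%.1f,%.1f"%tuple(f(s+5*k)-f(s)) for k in range(1,13)))
E
python3 -m jog '[{"offset":[0,0.002,0.0003],"yaw":0,"jaw":-1},{"offset":[0.0002,0.0055,0.0003],"yaw":0,"jaw":-1},{"offset":[0.001,0.0111,0.0003],"yaw":0,"jaw":-1},{"offset":[0.0022,0.0166,0.0003],"yaw":0,"jaw":-1},{"offset":[0.0039,0.0219,0.0003],"yaw":0,"jaw":-1},{"offset":[0.006,0.027,0.0003],"yaw":0,"jaw":-1},{"offset":[0.0086,0.032,0.0003],"yaw":0,"jaw":-1},{"offset":[0.0086,0.032,0.0003],"yaw":0,"jaw":-1}]'
python3 - <<'E'
from h import *
cv2.imwrite("pics/t5.png",cv2.resize(camera("scene")[220:400,150:330,::-1],None,fx=3,fy=3,interpolation=2))
E
```

```text
0 0.2,5.6 1.0,11.1 2.2,16.6 3.9,21.9 6.0,27.0 8.6,32.0 11.6,36.7 15.0,41.1 18.7,45.3 22.9,49.0 27.3,52.4 32.0,55.4
60 5.0,2.6 10.1,4.7 15.4,6.4 20.9,7.6 26.4,8.3 32.0,8.6 37.6,8.3 43.1,7.6 48.6,6.4 53.9,4.7 59.0,2.6 64.0,0.0
120 4.7,-3.0 9.1,-6.4 13.3,-10.2 17.0,-14.3 20.4,-18.7 23.4,-23.4 26.0,-28.4 28.1,-33.5 29.8,-38.9 31.0,-44.3 31.8,-49.8 32.0,-55.4
180 -0.2,-5.6 -1.0,-11.1 -2.2,-16.6 -3.9,-21.9 -6.0,-27.0 -8.6,-32.0 -11.6,-36.7 -15.0,-41.1 -18.7,-45.3 -22.9,-49.0 -27.3,-52.4 -32.0,-55.4
240 -5.0,-2.6 -10.1,-4.7 -15.4,-6.4 -20.9,-7.6 -26.4,-8.3 -32.0,-8.6 -37.6,-8.3 -43.1,-7.6 -48.6,-6.4 -53.9,-4.7 -59.0,-2.6 -64.0,-0.0
300 -4.7,3.0 -9.1,6.4 -13.3,10.2 -17.0,14.3 -20.4,18.7 -23.4,23.4 -26.0,28.4 -28.1,33.5 -29.8,38.9 -31.0,44.3 -31.8,49.8 -32.0,55.4
time: 11.75
position: [504.4, -208.0, 121.8]
tool_rot: [0.988, -0.154, 0.002, -0.0]
force: [0.3, 0.2, 5.9]
grip_width: 0.005
gripper_force: 3.5
```

View pics/t5.png

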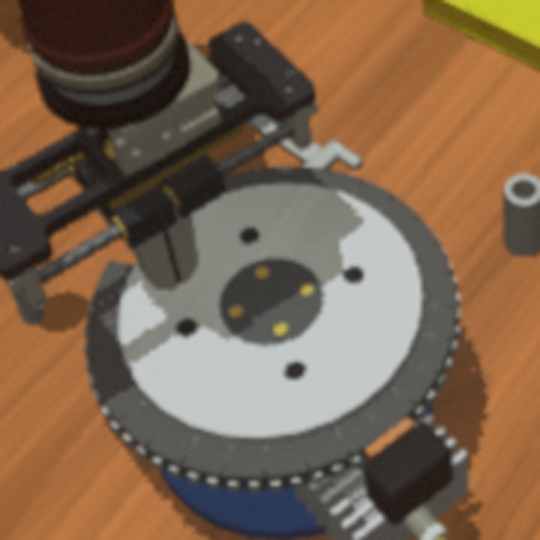

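```bash
cat > ang.py <<'E'
from h import *
import sys
def polar(n,im,z=123,c=(565,-192.5)):
    r=np.arange(16,88,2.);t=np.radians(np.arange(0,360,1.))+np.arctan2(.302,-.953)
    Rr,T=np.meshgrid(r,t);P=np.stack([c[0]+Rr*np.cos(T),c[1]+Rr*np.sin(T),0*T+z],-1).reshape(-1,3)
    uv=np.array([proj1(n,p) for p in [P]])[0].reshape(360,-1,2).astype(np.float32)
    return r,cv2.remap(im,uv[...,0],uv[...,1],cv2.INTER_LINEAR)
def proj1(n,P):
    p=camera_params(n);K=np.array(p["camera_matrix"]);T=np.array(p["pose"])
    c=((P-T[:3,3])@T[:3,:3])*[1,-1,-1];c=c@K.T;return c[:,:2]/c[:,2:]
def rep(n,im):
    r,q=polar(n,im);h=cv2.cvtColor(q,cv2.COLOR_RGB2HSV)
    y=((h[...,0]>20)&(h[...,0]<38)&(h[...,1]>120)&(h[...,2]>60))[:,r>50].sum(1)
    yb=((h[...,0]>15)&(h[...,0]<38)&(h[...,1]>100)&(h[...,2]>60))[:,(r>18)&(r<32)].sum(1)
    d=(q.max(2)<60)[:,(r>45)&(r<56)].sum(1)
    def runs(v,m):
        k=np.flatnonzero(v>=m)
        if not len(k):return[]
        g=np.split(k,np.flatnonzero(np.diff(k)>3)+1)
        return [(int(x.mean()),len(x)) for x in g]
    print(n,"mark",runs(y,3),"yellowbolts",runs(yb,1),"holes",runs(d,2))
if __name__=="__main__":
    if len(sys.argv)>1:
        for n in("scene","top"):rep(n,cv2.imread(f"pics/{n}0.png")[:,:,::-1].copy())
    else:
        for n in("scene","top"):rep(n,np.ascontiguousarray(camera(n)))
E
python3 ang.py 0; python3 ang.py
```

```text
scene mark [(1, 4), (358, 3)] yellowbolts [(43, 21), (134, 22), (228, 22), (316, 20)] holes [(45, 7), (135, 8), (226, 6), (315, 6)]
top mark [(2, 5), (359, 1)] yellowbolts [(48, 21), (135, 21), (222, 24), (316, 22)] holes [(46, 10), (135, 9), (224, 10), (316, 9)]
scene mark [] yellowbolts [(70, 21), (161, 22), (251, 22), (340, 22)] holes [(71, 9), (161, 6), (251, 5), (341, 9)]
top mark [] yellowbolts [(159, 20), (244, 12)] holes [(2, 5), (47, 46), (160, 9), (251, 9), (337, 44)]
```

The detector reads about 26° turned for 30° of finger travel, at roughly 6 N. I'll press about 0.5 mm more and go on round.

```bash
python3 - <<'E'
import numpy as np
f=lambda t:64*np.array([1-np.cos(np.radians(t)),np.sin(np.radians(t))])
for s in range(30,390,60):
    print(s,' '.join("%.1f,%.1f"%tuple(f(s+5*k)-f(s)) for k in range(1,13)))
E
python3 -m jog '[{"offset":[0.003,0.0047,0.0005],"yaw":0,"jaw":-1},{"offset":[0.0064,0.0091,0.0005],"yaw":0,"jaw":-1},{"offset":[0.0102,0.0133,0.0005],"yaw":0,"jaw":-1},{"offset":[0.0143,0.017,0.0005],"yaw":0,"jaw":-1},{"offset":[0.0187,0.0204,0.0005],"yaw":0,"jaw":-1},{"offset":[0.0234,0.0234,0.0005],"yaw":0,"jaw":-1}]'; python3 ang.py
```

```text
30 3.0,4.7 6.4,9.1 10.2,13.3 14.3,17.0 18.7,20.4 23.4,23.4 28.4,26.0 33.5,28.1 38.9,29.8 44.3,31.0 49.8,31.8 55.4,32.0
90 5.6,-0.2 11.1,-1.0 16.6,-2.2 21.9,-3.9 27.0,-6.0 32.0,-8.6 36.7,-11.6 41.1,-15.0 45.3,-18.7 49.0,-22.9 52.4,-27.3 55.4,-32.0
150 2.6,-5.0 4.7,-10.1 6.4,-15.4 7.6,-20.9 8.3,-26.4 8.6,-32.0 8.3,-37.6 7.6,-43.1 6.4,-48.6 4.7,-53.9 2.6,-59.0 -0.0,-64.0
210 -3.0,-4.7 -6.4,-9.1 -10.2,-13.3 -14.3,-17.0 -18.7,-20.4 -23.4,-23.4 -28.4,-26.0 -33.5,-28.1 -38.9,-29.8 -44.3,-31.0 -49.8,-31.8 -55.4,-32.0
270 -5.6,0.2 -11.1,1.0 -16.6,2.2 -21.9,3.9 -27.0,6.0 -32.0,8.6 -36.7,11.6 -41.1,15.0 -45.3,18.7 -49.0,22.9 -52.4,27.3 -55.4,32.0
330 -2.6,5.0 -4.7,10.1 -6.4,15.4 -7.6,20.9 -8.3,26.4 -8.6,32.0 -8.3,37.6 -7.6,43.1 -6.4,48.6 -4.7,53.9 -2.6,59.0 -0.0,64.0
time: 12.5
position: [518.9, -235.8, 121.4]
tool_rot: [0.988, -0.153, 0.001, -0.001]
force: [-1.4, 2.7, 9.5]
grip_width: 0.007
gripper_force: 4.6
scene mark [] yellowbolts [(8, 17), (94, 24), (185, 23), (274, 23), (356, 6)] holes [(4, 10), (95, 9), (184, 6), (274, 9)]
top mark [(50, 4)] yellowbolts [(275, 28)] holes [(19, 40), (53, 15), (91, 52), (185, 8), (276, 11), (356, 6)]
```

```bash
python3 -m jog '[{"offset":[0.005,0.0026,0],"yaw":0,"jaw":-1},{"offset":[0.0101,0.0047,0],"yaw":0,"jaw":-1},{"offset":[0.0154,0.0064,0],"yaw":0,"jaw":-1},{"offset":[0.0209,0.0076,0],"yaw":0,"jaw":-1},{"offset":[0.0264,0.0083,0],"yaw":0,"jaw":-1},{"offset":[0.032,0.0086,0],"yaw":0,"jaw":-1},{"offset":[0.0376,0.0083,0],"yaw":0,"jaw":-1},{"offset":[0.0431,0.0076,0],"yaw":0,"jaw":-1},{"offset":[0.0486,0.0064,0],"yaw":0,"jaw":-1},{"offset":[0.0539,0.0047,0],"yaw":0,"jaw":-1},{"offset":[0.059,0.0026,0],"yaw":0,"jaw":-1},{"offset":[0.064,0,0],"yaw":0,"jaw":-1}]'; python3 ang.py
```

```text
time: 13.8
position: [578.4, -257.3, 121.5]
tool_rot: [0.988, -0.154, 0.0, 0.001]
force: [-2.4, 0.0, 8.4]
grip_width: 0.004
gripper_force: 4.4
scene mark [(99, 7)] yellowbolts [(31, 38), (144, 24), (234, 26), (326, 44)] holes [(59, 16), (90, 40), (144, 10), (234, 9), (310, 31)]
top mark [(101, 9)] yellowbolts [(57, 26), (145, 25), (234, 28), (327, 27)] holes [(56, 9), (124, 8), (163, 49), (235, 11), (326, 11)]
```

```bash
python3 -m jog '[{"offset":[0.0047,-0.003,0.0001],"yaw":0,"jaw":-1},{"offset":[0.0091,-0.0064,0.0001],"yaw":0,"jaw":-1},{"offset":[0.0133,-0.0102,0.0001],"yaw":0,"jaw":-1},{"offset":[0.017,-0.0143,0.0001],"yaw":0,"jaw":-1},{"offset":[0.0204,-0.0187,0.0001],"yaw":0,"jaw":-1},{"offset":[0.0234,-0.0234,0.0001],"yaw":0,"jaw":-1},{"offset":[0.026,-0.0284,0.0001],"yaw":0,"jaw":-1},{"offset":[0.0281,-0.0335,0.0001],"yaw":0,"jaw":-1},{"offset":[0.0298,-0.0389,0.0001],"yaw":0,"jaw":-1},{"offset":[0.031,-0.0443,0.0001],"yaw":0,"jaw":-1},{"offset":[0.0318,-0.0498,0.0001],"yaw":0,"jaw":-1},{"offset":[0.032,-0.0554,0.0001],"yaw":0,"jaw":-1}]'; python3 ang.py
```

```text
time: 15.1
position: [627.3, -216.9, 121.9]
tool_rot: [0.988, -0.154, 0.003, 0.002]
force: [0.6, -3.1, 7.2]
grip_width: 0.008
gripper_force: 3.3
scene mark [(151, 7)] yellowbolts [(20, 41), (197, 62), (301, 34), (353, 13)] holes [(16, 7), (77, 82), (213, 88), (312, 61)]
top mark [(151, 5)] yellowbolts [(19, 20), (108, 21), (196, 24), (288, 27)] holes [(18, 8), (107, 8), (197, 9), (287, 10)]
```

```bash
python3 -m jog '[{"offset":[-0.0004,-0.0056,0.0003],"yaw":0,"jaw":-1},{"offset":[-0.0014,-0.0111,0.0003],"yaw":0,"jaw":-1},{"offset":[-0.003,-0.0166,0.0003],"yaw":0,"jaw":-1},{"offset":[-0.005,-0.0219,0.0003],"yaw":0,"jaw":-1},{"offset":[-0.0074,-0.027,0.0003],"yaw":0,"jaw":-1},{"offset":[-0.0102,-0.032,0.0003],"yaw":0,"jaw":-1},{"offset":[-0.0132,-0.0367,0.0003],"yaw":0,"jaw":-1},{"offset":[-0.0166,-0.0411,0.0003],"yaw":0,"jaw":-1},{"offset":[-0.0203,-0.0453,0.0003],"yaw":0,"jaw":-1},{"offset":[-0.0245,-0.049,0.0003],"yaw":0,"jaw":-1},{"offset":[-0.0289,-0.0524,0.0003],"yaw":0,"jaw":-1},{"offset":[-0.0336,-0.0554,0.0003],"yaw":0,"jaw":-1}]'; python3 ang.py
```

```text
time: 16.4
position: [614.0, -152.5, 122.0]
tool_rot: [0.988, -0.154, 0.005, 0.001]
force: [2.4, -2.6, 6.2]
grip_width: 0.001
gripper_force: 3.2
scene mark [(208, 8)] yellowbolts [(72, 23), (164, 21), (251, 19)] holes [(4, 9), (73, 5), (163, 8), (303, 16), (342, 34)]
top mark [] yellowbolts [(75, 20), (162, 24), (252, 25), (346, 22)] holes [(155, 209), (345, 8)]
```

Wheel at about 208°. Continuing from 240° to 300°, pressing slightly more.

```bash
python3 -m jog '[{"offset":[-0.005,-0.0026,0.0004],"yaw":0,"jaw":-1},{"offset":[-0.0101,-0.0047,0.0004],"yaw":0,"jaw":-1},{"offset":[-0.0154,-0.0064,0.0004],"yaw":0,"jaw":-1},{"offset":[-0.0209,-0.0076,0.0004],"yaw":0,"jaw":-1},{"offset":[-0.0264,-0.0083,0.0004],"yaw":0,"jaw":-1},{"offset":[-0.032,-0.0086,0.0004],"yaw":0,"jaw":-1},{"offset":[-0.0376,-0.0083,0.0004],"yaw":0,"jaw":-1},{"offset":[-0.0431,-0.0076,0.0004],"yaw":0,"jaw":-1},{"offset":[-0.0486,-0.0064,0.0004],"yaw":0,"jaw":-1},{"offset":[-0.0539,-0.0047,0.0004],"yaw":0,"jaw":-1},{"offset":[-0.059,-0.0026,0.0004],"yaw":0,"jaw":-1},{"offset":[-0.064,0,0.0004],"yaw":0,"jaw":-1}]'; python3 ang.py
```

```text
time: 17.7
position: [554.2, -131.8, 121.7]
tool_rot: [0.988, -0.153, 0.006, 0.0]
force: [3.1, 0.4, 7.2]
grip_width: 0.008
gripper_force: 3.8
scene mark [(264, 7)] yellowbolts [(38, 22), (128, 22), (219, 22), (309, 21)] holes [(38, 6), (129, 6), (219, 5), (308, 8)]
top mark [(266, 4)] yellowbolts [] holes [(33, 68), (179, 12), (275, 168)]
```

Wheel at about 264°.

```bash
python3 -m jog '[{"offset":[-0.0047,0.003,0.0002],"yaw":0,"jaw":-1},{"offset":[-0.0091,0.0064,0.0002],"yaw":0,"jaw":-1},{"offset":[-0.0133,0.0102,0.0002],"yaw":0,"jaw":-1},{"offset":[-0.017,0.0143,0.0002],"yaw":0,"jaw":-1},{"offset":[-0.0204,0.0187,0.0002],"yaw":0,"jaw":-1},{"offset":[-0.0234,0.0234,0.0002],"yaw":0,"jaw":-1},{"offset":[-0.026,0.0284,0.0002],"yaw":0,"jaw":-1},{"offset":[-0.0281,0.0335,0.0002],"yaw":0,"jaw":-1},{"offset":[-0.0298,0.0389,0.0002],"yaw":0,"jaw":-1},{"offset":[-0.031,0.0443,0.0002],"yaw":0,"jaw":-1},{"offset":[-0.0318,0.0498,0.0002],"yaw":0,"jaw":-1},{"offset":[-0.032,0.0554,0.0002],"yaw":0,"jaw":-1}]'; python3 ang.py
```

```text
time: 19.0
position: [506.3, -173.4, 121.3]
tool_rot: [0.988, -0.153, 0.004, -0.001]
force: [1.6, 2.7, 10.0]
grip_width: 0.005
gripper_force: 4.9
scene mark [(317, 7)] yellowbolts [(6, 13), (92, 23), (181, 22), (273, 23), (355, 8)] holes [(3, 7), (92, 6), (182, 6), (272, 6), (358, 2)]
top mark [] yellowbolts [(182, 20), (274, 24)] holes [(3, 7), (24, 16), (73, 75), (183, 8), (293, 47), (350, 18)]
```

```bash
python3 -m jog '[{"offset":[0.0002,0.0056,-0.0002],"yaw":0,"jaw":-1},{"offset":[0.001,0.0111,-0.0002],"yaw":0,"jaw":-1},{"offset":[0.0022,0.0166,-0.0002],"yaw":0,"jaw":-1},{"offset":[0.0039,0.0219,-0.0002],"yaw":0,"jaw":-1},{"offset":[0.006,0.027,-0.0002],"yaw":0,"jaw":-1},{"offset":[0.0086,0.032,-0.0002],"yaw":0,"jaw":-1},{"offset":[0.0116,0.0367,-0.0002],"yaw":0,"jaw":-1},{"offset":[0.015,0.0411,-0.0002],"yaw":0,"jaw":-1},{"offset":[0.0168,0.0432,-0.0002],"yaw":0,"jaw":-1},{"offset":[0.0168,0.0432,-0.0002],"yaw":0,"jaw":-1}]'; python3 ang.py
```

```text
time: 20.1
position: [508.0, -220.2, 121.2]
tool_rot: [0.988, -0.153, 0.003, -0.0]
force: [0.2, 1.5, 9.3]
grip_width: 0.004
gripper_force: 5.0
scene mark [(353, 7)] yellowbolts [(38, 23), (127, 22), (219, 24), (307, 22)] holes [(38, 10), (128, 7), (217, 6), (307, 9)]
top mark [(353, 6)] yellowbolts [(45, 11), (126, 23), (215, 20)] holes [(50, 101), (127, 8), (217, 9), (308, 11), (346, 26)]
```

```bash
python3 -m jog '[{"offset":[0.0023,0.0023,0],"yaw":0,"jaw":-1},{"offset":[0.0047,0.0045,0],"yaw":0,"jaw":-1},{"offset":[0.0069,0.0065,0],"yaw":0,"jaw":-1},{"offset":[0.0069,0.0065,0],"yaw":0,"jaw":-1}]'; python3 ang.py
```

```text
time: 20.6
position: [512.3, -228.1, 121.2]
tool_rot: [0.988, -0.153, 0.003, -0.0]
force: [0.4, 1.9, 9.8]
grip_width: 0.005
gripper_force: 5.1
scene mark [(1, 4), (357, 4)] yellowbolts [(45, 23), (134, 20), (225, 23), (314, 23)] holes [(44, 8), (135, 6), (224, 6), (314, 8)]
top mark [(1, 4), (358, 3)] yellowbolts [(227, 19), (310, 17)] holes [(51, 104), (134, 8), (224, 9), (315, 10), (351, 17)]
```

The mark is back within about 1°. I'll lift off and check.

```bash
python3 -m jog '[{"offset":[0,0,-0.003],"yaw":0,"jaw":-1},{"offset":[0,0,-0.01],"yaw":0,"jaw":-1},{"offset":[0,0,-0.04],"yaw":0,"jaw":-1},{"offset":[0,0,-0.08],"yaw":0,"jaw":-1},{"offset":[0,0,-0.12],"yaw":0,"jaw":-1},{"offset":[0,0,-0.12],"yaw":0,"jaw":-1},{"offset":[0,0,-0.12],"yaw":0,"jaw":-1},{"offset":[0,0,-0.12],"yaw":0,"jaw":-1}]'; python3 ang.py
python3 - <<'E'
from h import *
cv2.imwrite("pics/f.png",camera("scene")[:,:,::-1])
E
```

```text
time: 21.5
position: [508.6, -228.3, 237.6]
tool_rot: [0.988, -0.154, -0.002, -0.0]
force: [0.3, 0.0, -0.6]
grip_width: 0.007
gripper_force: 0.0
scene mark [(1, 4), (357, 4)] yellowbolts [(42, 23), (134, 23), (227, 24), (316, 21)] holes [(44, 9), (135, 7), (226, 6), (315, 9)]
top mark [(2, 5), (358, 3)] yellowbolts [(48, 25), (133, 24), (222, 27), (316, 29)] holes [(90, 125), (224, 9), (315, 11)]
```

View pics/f.png

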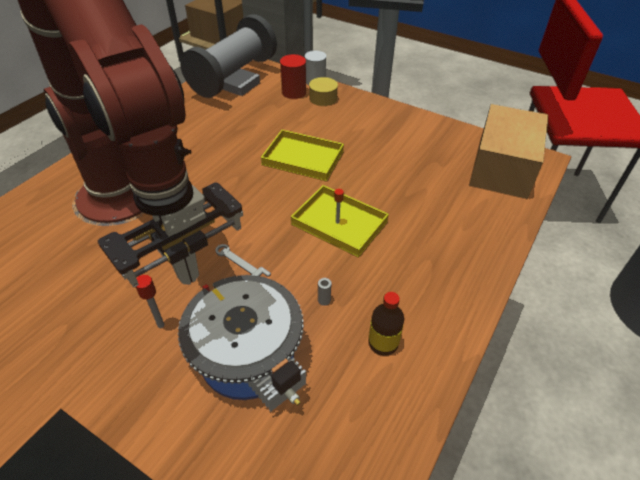

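The pin stands in the far tray (338,205), the yellow mark is at the pointer (218,295), the other objects haven't moved, and the robot is clear.

```bash
python3 -c "
from workcell import *
print(job_done())"
```

```text
the job is handed in; nothing more can be done
None
```

Job handed in at about 22 s: the pin stands released in the far tray, the flywheel turned one full turn anticlockwise with the mark back at the pointer to within about 1° (highest force I read was 10 N), and the wrench, oil bottle and socket look unmoved; the judge's verdict was not shown.

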